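# Burnish the foil strip on a tilting lid form

### The arm

A 6-joint arm with a two-finger parallel gripper is mounted at the origin on the work surface. World frame = base frame: x ahead of the robot, y to its left, z up, the work surface at z = 0. Lengths are in mm, angles in rad, forces in N, time in s.
With the tool pointing down it reaches from about 300 to 775 mm from the base axis. Payload 14.6 kg.
Tool frame: the origin (TCP) lies midway between the tips of the shut fingers; the grasp point (between the pads) lies 19 mm behind it; z points along the fingers, x is the direction in which the jaws open and shut, and the axes are right-handed (so a half turn about z gives the same grasp; the last joint's range is limited). The gripper opens to 85 mm and grips with 20 to 120 N. Pads are 22 mm wide; open, the fingers measure 114 mm over their backs; the gripper's body (76 mm by 85 mm) begins 54 mm behind the grasp point. The pads swing forward as they close: fully open they stand 13 mm farther back than shut.
Start: joints at [1.224, 0.3, 1.521, -0, 1.321, -0.067], TCP at [151.887, 528.602, 231.281] pointing down, gripper open.
Joint ranges: [-3.03, 3.03], [-0.79, 2.21], [0.23, 2.52], [-1.04, 4.18], [0, 3.07], [-2.55, 2.55]. Speed limits (rad/s): [2.22, 2.22, 2.57, 3.14, 3.14, 3.14].

### API

Orientations are given as [roll, pitch, yaw] about the fixed x, y, z axes, in that order (R = Rz(yaw) Ry(pitch) Rx(roll)).
In Python, from cell import manip, imaging, hand_in gives the robot as it stands.
- The arm moves only by the tool arm_command, never from a script. Its arguments are lists of equal length, an entry for each row: "claw": the finger opening in mm, from 0 to 85.4; "translation": the shift along the world's x, y, z in mm, a list of three; "rotation": the turn, a rotation vector about the world's x, y, z in degrees, a list of three. A call has 1 to 8 rows; each row is the pose to reach, as a shift and turn from the pose commanded when the call began; what a row does not reach only later rows make up. A row lasts 1/10 s, in which the tool goes at most 50 mm and 8.59 degrees, less where a joint would pass 70% of its speed; a pose out of reach is approached as far as the arm can. A call with a gripper value outside its range is refused whole. The fingers move at their own pace and stop on an object; "grip_force" is the grip in N (left out, the last holds). Time passes only in rows, so rows that repeat a pose let the fingers close. It gives the time, the measured TCP pose, the force and the opening at its end, in the units of the state.
- manip.observe(): the state, without advancing time (a new reading comes with each control period).
- imaging.grab_frame(name): name is "side" or "top" or "wrist"; returns the picture (400x640x3 uint8, blue, green, red); there is no depth.
- imaging.camera_info(name): a dict with "fx", "fy", "cx", "cy" (pixels), "k1" (the pictures are not rectified: a ray, as slopes to the right and down, at radius r is drawn at 1 + k1 r^2 times it, then the intrinsics apply), "xyz" and "rotation" of the camera in the world; the wrist camera has in their place "hand_eye" (4x4, takes a point from camera to tool coordinates, whose origin is the TCP and whose axes are the tool frame's). Camera axes: x right, y down, z forward; pixel columns grow to the right and rows downward; lengths in mm; the calibration is good to about 2 mm. A picture is of the moment at which its call begins: read the wrist's pose just before it. camera_info takes no time and is no camera call.
- hand_in(): hands the job in, once; it reports no verdict.
The state is a dict: "clock": time; "joints": joint angles; "dq": joint speeds; "joint_efforts": joint torques, N m; "tool_pos": TCP position; "tool_rot": TCP orientation; "contact_force": force on the tool from outside, world axes, zero at the start; "moment": the same for the moment, N m; "width": finger opening in mm.
Only numpy, scipy, OpenCV 4.12 (cv2) and the standard library are available. Lean on these libraries where they do the work, as an engineer would, in place of code of your own. Each camera call takes 0.05 s, during which the arm holds its last target. There are 200 camera calls.

### The job

Take the sprung burnisher out of its stand and rub down the foil strip along the wavy crown of the white lid form, from the red dot to the green dot in one unbroken stroke of about ten seconds with about 5 N (2.5 to 8.5 N), then stay pressing on the green dot for another 3 seconds. The form is top-heavy on its pivots and leans on a stop: level it first by pressing the red dot's end a little to its high side, and all along keep it level (within 0.11 rad) by steering the tip a few millimetres to either side, never off the strip. Do not let it swing or drop hard, touch it with nothing but the tip, then hang the burnisher back in its stand, let go, and leave everything else alone; the form may lean over again at the end.

Things in the scene. Friction and masses are not known exactly. Their poses are not given: they have to be found in the camera images.
- tiltbed: Grey base plate 300 by 380 by 16 mm, fixed to the table, with a blue upright 60 mm wide, 121 mm high at each end of its x axis that carries the form's pivots. Origin: centre of its underside on the table; x along the stroke, away from the robot at yaw 0; y to the left, z up. The pivot axis runs along x at y 0, z 110 mm.
- lidform (a joint): Tilt of the white lid form about the pivot axis (x of tiltbed), rad: 0 level, + lifts its +y side, stops at +-0.19; starts leaning on one. Nominal: inertia 0.057 kg m2, damping 0.12 N m s/rad, top-heavy with 0.18 N m/rad (inertia and top-heaviness vary by 20 percent), no friction: falls over with time constant 1 s. N newtons at y = d push with torque -N d.
- crown (a point): Middle of the form's crown, on the pivot axis. The form is 200 mm long (x), 130 mm wide (y), 44 mm deep. At x (mm from this point along the bed's x) its crown lies 3 (1 - cos(2 pi x/70)) mm below the axis; to both sides it falls by d*d/600 mm. The foil strip, 36 mm wide, runs straight along the crown. Steel weights 54 mm wide at x +-111, y +-150 mm turn with it.
- start (a point): Red dot on the crown, 70 mm from its middle towards -x (the end near the robot): the stroke begins here (up to 5 mm either way).
- finish (a point): Green dot on the crown, 70 mm from its middle towards +x: the stroke ends here; stay pressing for 3 s. The strip counts in five lengths, cut at x = -75, -45, -15, 15, 45 mm; each needs 0.8 s of unbroken pressure with the form level while the tip passes.
- burnisher: Sprung burnisher, 118 mm long, 0.18 kg, upright: at the bottom a steel ball tip of radius 8 mm on a rod, sleeve 26 mm thick from z 36 mm, brass collar 54 mm across from z 50 to 56 mm, square dark wooden handle 26 by 26 mm from z 56 to 118 mm (faces along its x and y). Origin: where the tip's lowest point is when unloaded, z up. Grip the handle from above.
- plunger (a joint): How far the burnisher's tip is pushed up into it, m: 0 unloaded, at most 0.026. Spring 400 N/m without preload (5 N push it in 12.5 mm), damping 3 N s/m.
- tip (a point): Lowest point of the burnisher's ball tip; moves with the plunger. It slides on the form with friction (coefficient about 0.6).
- stand: Green upright tube, 55 mm high, outer diameter 68 mm, bore 45 mm, fixed to the table. Origin: centre of its underside. The burnisher hangs in it by the collar, the tip inside 5 mm above the table.
- glue: White glue bottle with blue label, 54 mm across, 110 mm tall, loose; leave alone. Origin: centre of its underside.
- tape: Roll of cream masking tape lying flat, 96 mm across, 45 mm high, loose; leave alone. Origin: centre of its underside.
- tub: Clear plastic tub with scissors, 170 by 130 by 75 mm, handles up to 95 mm high, loose; leave alone. Origin: centre of its underside.
Not all that is in view belongs to the job. What is shaped like the burnisher but orange is not meant.

How it is judged (in metres and radians):
On the way, in this order (a step that is already met when the one before it is completed fails the run):
1. the tip presses the first fifth of the foil strip (bed x -75 to -45 mm), within 18 mm of its middle line, with 2.5 to 8.5 N and the form level within 0.11 rad, unbroken for 0.8 s (x of tip in the frame of tiltbed between -0.075 and -0.045 m and y of tip in the frame of tiltbed between -0.018 and 0.018 m and contact force between burnisher and tiltbed between 2.5 and 8.5 N and value of joint lidform between -0.11 and 0.11 rad), for 0.8 s.
2. the tip presses the second fifth of the foil strip (bed x -45 to -15 mm), within 18 mm of its middle line, with 2.5 to 8.5 N and the form level within 0.11 rad, unbroken for 0.8 s (x of tip in the frame of tiltbed between -0.045 and -0.015 m and y of tip in the frame of tiltbed between -0.018 and 0.018 m and contact force between burnisher and tiltbed between 2.5 and 8.5 N and value of joint lidform between -0.11 and 0.11 rad), for 0.8 s.
3. the tip presses the middle fifth of the foil strip (bed x -15 to 15 mm), within 18 mm of its middle line, with 2.5 to 8.5 N and the form level within 0.11 rad, unbroken for 0.8 s (x of tip in the frame of tiltbed between -0.015 and 0.015 m and y of tip in the frame of tiltbed between -0.018 and 0.018 m and contact force between burnisher and tiltbed between 2.5 and 8.5 N and value of joint lidform between -0.11 and 0.11 rad), for 0.8 s.
4. the tip presses the fourth fifth of the foil strip (bed x 15 to 45 mm), within 18 mm of its middle line, with 2.5 to 8.5 N and the form level within 0.11 rad, unbroken for 0.8 s (x of tip in the frame of tiltbed between 0.015 and 0.045 m and y of tip in the frame of tiltbed between -0.018 and 0.018 m and contact force between burnisher and tiltbed between 2.5 and 8.5 N and value of joint lidform between -0.11 and 0.11 rad), for 0.8 s.
5. the tip presses the last fifth of the foil strip (bed x 45 to 80 mm), within 18 mm of its middle line, with 2.5 to 8.5 N and the form level within 0.11 rad, unbroken for 2.0 s (x of tip in the frame of tiltbed between 0.045 and 0.08 m and y of tip in the frame of tiltbed between -0.018 and 0.018 m and contact force between burnisher and tiltbed between 2.5 and 8.5 N and value of joint lidform between -0.11 and 0.11 rad), for 2 s.
6. the burnisher hangs in its stand again (horizontal distance between burnisher and stand below 0.012 m and height (world z) of burnisher below 0.012 m and contact force between burnisher and stand above 0.3 N), for 0.2 s.
At the end, for the whole second after the job is handed in: The burnisher hangs upright in its stand (within 12 mm of its axis, within 0.12 rad of upright, collar down on the tube), released and still (horizontal distance between burnisher and stand below 0.012 m and height (world z) of burnisher below 0.012 m and angle between burnisher's own z axis and vertical below 0.12 rad and linear speed of burnisher below 0.02 m/s); the robot touches nothing.
It fails at once if the tip comes off the strip between the dots (bed x -55 to 55 mm, less than 8 mm above the pivot axis, no pressure) (x of tip in the frame of tiltbed between -0.055 and 0.055 m and y of tip in the frame of tiltbed between -0.03 and 0.03 m and z of tip in the frame of tiltbed below 0.118 m and contact force between burnisher and tiltbed below 0.1 N).
It fails at once if the form swings or drops hard (faster than 0.6 rad/s) (velocity of joint lidform above 0.6 rad/s or velocity of joint lidform below -0.6 rad/s).
It fails at once if the burnisher presses the form with more than 13 N (contact force between burnisher and tiltbed above 13 N).
It fails at once if the robot itself touches the form or its bed (contact force between any of the arm, the fingers and tiltbed above 0.5 N).
It fails at once if glue, tape or tub is moved by more than 30 mm (distance of any of glue, tape, tub from where it was at the start of the episode above 0.03 m).
It also fails if it takes over 72 s, if anything falls off the work surface, if the arm or the gripper's body presses on something with over 40 N, if the wrist force passes 120 N, or if a joint passes its speed limit or range.

## Working session

There is one attempt and no reset: what is moved stays moved. The work goes in short steps, Python scripts to look and compute and a tool call to move; the robot and the scene stay as the last step left them, time stands still between calls to the robot, and variables do not carry over. Pictures are saved under pics/ and viewed, about 8 in all and at most 12, crops included, and the job is handed in when it is done.

Besides the shell and the picture viewer there is one more tool, called as a command line: name --argument value ..., lists and objects as JSON in quotes. arm_command: Moves the arm, as the interface text tells. Its arguments: {"type":"object","properties":{"claw":{"type":"array","items":{"type":"number"}},"translation":{"type":"array","items":{"type":"array","items":{"type":"number"}}},"rotation":{"type":"array","items":{"type":"array","items":{"type":"number"}}},"grip_force":{"type":"number"}},"required":["claw","translation","rotation"]}

```bash
mkdir -p pics; python3 - <<'E'
from cell import manip, imaging
import cv2, pprint
for n in ("side","top","wrist"):
    cv2.imwrite(f"pics/{n}0.png", imaging.grab_frame(n)); print(n, imaging.camera_info(n))
print(manip.observe())
E
```

```text
side {'fx': 381.61807653097185, 'fy': 381.61807653097185, 'cx': 321.09808606906137, 'cy': 199.50811005684625, 'k1': -0.04261787190973753, 'xyz': array([ 212.01306726, -586.90270224,  923.31881394]), 'rotation': array([-2.41000703,  0.01090614, -0.49519762])}
top {'fx': 394.4540606693675, 'fy': 394.4540606693675, 'cx': 321.26546350790164, 'cy': 200.39467740514385, 'k1': -0.024642156343971107, 'xyz': array([ 394.10753482,   61.62879339, 1071.94891113]), 'rotation': array([-2.982538  ,  0.03596769, -1.55792864])}
wrist {'fx': 354.6196040614294, 'fy': 354.6196040614294, 'cx': 317.7089711208061, 'cy': 201.79664709073083, 'k1': -0.07445118052549583, 'hand_eye': array([[ 9.99999451e-01,  7.87669903e-04, -6.91526189e-04,
         4.03453230e-01],
       [-5.24532185e-04,  9.47264971e-01,  3.20450931e-01,
        -8.16379947e+01],
       [ 9.07468089e-04, -3.20450392e-01,  9.47264864e-01,
        -1.42714583e+02],
       [ 0.00000000e+00,  0.00000000e+00,  0.00000000e+00,
         1.00000000e+00]])}
{'clock': 0.15, 'joints': array([ 1.22440077e+00,  3.00329686e-01,  1.52142584e+00, -3.46071882e-05,
        1.32068102e+00, -6.65892224e-02]), 'dq': array([-0.00039466, -0.00201052, -0.00177828,  0.00105421, -0.00077113,
       -0.00120355]), 'joint_efforts': array([ 2.30728321e-03, -5.43675578e+01, -3.61874306e+01, -6.59909665e-05,
        3.33690965e-03,  5.06885601e-05]), 'tool_pos': array([151.8406722 , 528.44890598, 230.8645643 ]), 'tool_rot': array([-3.14156995e+00,  8.44249192e-04,  1.29099858e+00]), 'contact_force': array([0.34483645, 0.35200042, 0.17377494]), 'moment': array([-0.03710723,  0.02105804,  0.00063612]), 'width': 85.57737722204551}
```

View pics/top0.png

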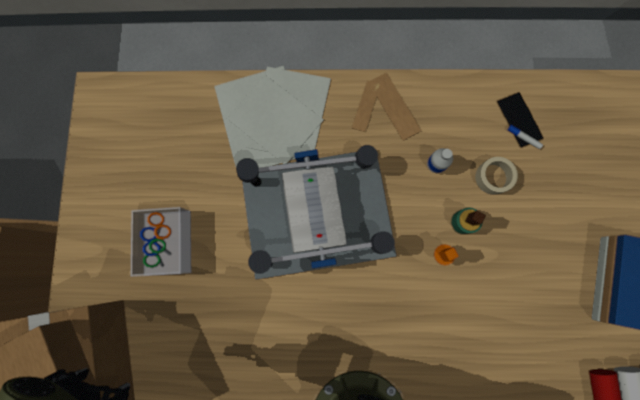

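View pics/side0.png

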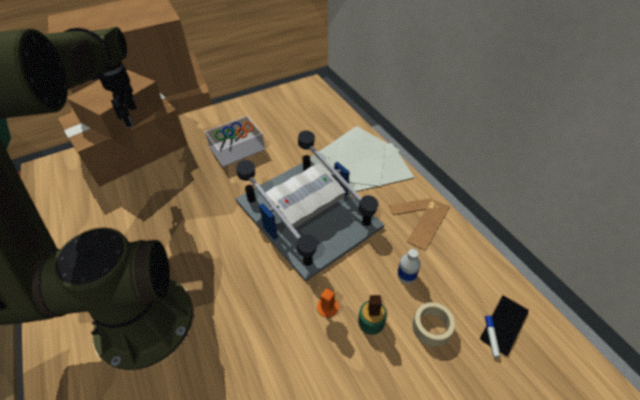

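The top view shows the bed around (320,213) with the red dot near (319,235) and the green dot near (310,180). Candidates for the burnisher are the dark handle in the green stand with brass collar at (468,220) and the orange lookalike at (446,255). I choose the one in the green stand and check it in close crops.

```bash
cat > h.py <<'E'
import numpy as np, cv2
from scipy.spatial.transform import Rotation as R
from cell import manip, imaging
def cam(n):
    c=imaging.camera_info(n)
    if n=="wrist":
        s=manip.observe(); T=np.eye(4); T[:3,:3]=R.from_euler('xyz',s['tool_rot']).as_matrix(); T[:3,3]=s['tool_pos']
        T=T@c['hand_eye']; return c,T[:3,:3],T[:3,3]
    return c,R.from_euler('xyz',c['rotation']).as_matrix(),np.array(c['xyz'])
def proj(C,P):
    c,Rm,t=C; p=(np.atleast_2d(P)-t)@Rm; s=p[:,:2]/p[:,2:]; s=s*(1+c['k1']*(s**2).sum(1,keepdims=True))
    return s*[c['fx'],c['fy']]+[c['cx'],c['cy']]
def ray(C,uv):
    c,Rm,t=C; d=(np.atleast_2d(uv)-[c['cx'],c['cy']])/[c['fx'],c['fy']]; s=d.copy()
    for _ in range(10): s=d/(1+c['k1']*(s**2).sum(1,keepdims=True))
    return np.c_[s,np.ones(len(s))]@Rm.T
def onz(C,uv,z):
    r=ray(C,uv); return C[2]+r*((z-C[2][2])/r[:,2])[:,None]
def crop(img,x0,y0,x1,y1,k,name):
    cv2.imwrite(name,cv2.resize(img[y0:y1,x0:x1],None,fx=k,fy=k,interpolation=cv2.INTER_CUBIC))
E
python3 - <<'E'
from h import *
t=cv2.imread("pics/top0.png"); s=cv2.imread("pics/side0.png")
crop(t,235,140,405,285,4,"pics/bed.png")
a=cv2.resize(t[200:275,425:495],None,fx=5.5,fy=5.5,interpolation=2); b=cv2.resize(s[280:355,305:400],None,fx=4,fy=5.5,interpolation=2)
cv2.imwrite("pics/stand.png",np.hstack([a,b]))
C=cam("top"); print(onz(C,[[319,235],[310,180]],110),onz(C,[[468,220]],55))
E
```

```text
[[462.57232116 102.6542129  110.        ]
 [599.38562209 127.01469909 110.        ]] [[ 508.5767689 -277.168437    55.       ]]
```

View pics/bed.png

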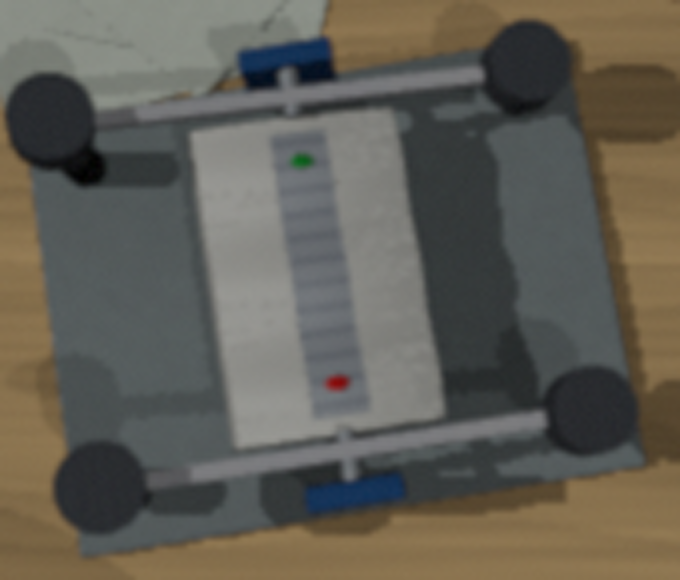

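View pics/stand.png

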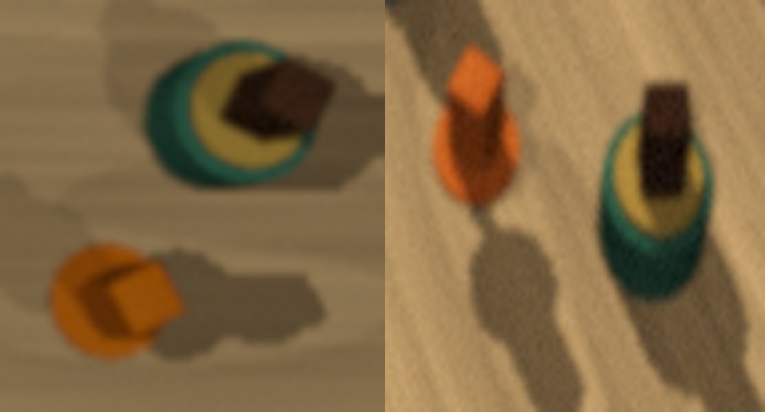

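The close crops confirm the choice: dark square handle and brass collar in the green tube (collar at about crop (258,110)), next to a separate plain orange lookalike. I'll hover over the bed for a wrist view on the way.

arm_command --claw '[85,85,85,85,85,85,85,85]' --translation '[[278,-408,110],[278,-408,110],[278,-408,110],[278,-408,110],[278,-408,110],[278,-408,110],[278,-408,110],[278,-408,110]]' --rotation '[[0,0,-64],[0,0,-64],[0,0,-64],[0,0,-64],[0,0,-64],[0,0,-64],[0,0,-64],[0,0,-64]]'

```text
clock: 0.95
tool_pos: [372.3, 204.1, 318.8]
tool_rot: [-3.141, -0.0, 0.168]
contact_force: [0.4, -0.1, -0.5]
width: 84.8
```

arm_command --claw '[85,85,85,85,85,85,85]' --translation '[[0,0,0],[0,0,0],[0,0,0],[0,0,0],[0,0,0],[0,0,0],[0,0,0]]' --rotation '[[0,0,-41],[0,0,-41],[0,0,-41],[0,0,-41],[0,0,-41],[0,0,-41],[0,0,-41]]'

```text
clock: 1.65
tool_pos: [371.7, 205.9, 318.2]
tool_rot: [3.141, 0.0, -0.538]
contact_force: [0.2, -0.1, 0.2]
width: 84.9
```

```bash
python3 - <<'E'
from h import *
s=manip.observe(); C=cam("wrist"); im=imaging.grab_frame("wrist"); cv2.imwrite("pics/w1.png",im)
import pickle; pickle.dump(C,open("w1.pkl","wb"))
print(s['clock'],s['tool_pos'],s['tool_rot'])
E
```

```text
1.65 [371.67572628 205.93551144 318.18317766] [ 3.14142820e+00  1.32979528e-04 -5.38022526e-01]
```

View pics/w1.png

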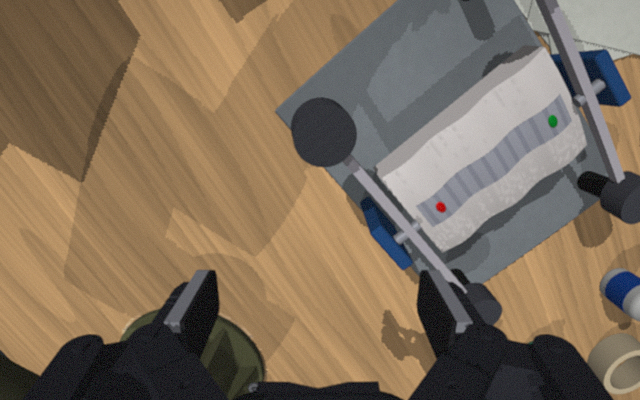

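The wrist view shows the red dot (440,207), green dot (552,121), and a big, near +y weight at (324,131). So the +y side is high and the −y weights are down on their stops (590,185). Now I'll fit the bed pose.

```bash
cat >> h.py <<'E'
def bed2w(pose,P):
    x,y,yaw=pose; c,s=np.cos(yaw),np.sin(yaw); P=np.atleast_2d(P)
    return np.c_[x+c*P[:,0]-s*P[:,1], y+s*P[:,0]+c*P[:,1], P[:,2]]
def tri(obs):
    A=np.zeros((3,3));b=np.zeros(3)
    for C,uv in obs:
        d=ray(C,uv)[0]; d/=np.linalg.norm(d); M=np.eye(3)-np.outer(d,d); A+=M; b+=M@C[2]
    p=np.linalg.solve(A,b); return p,[np.round(proj(C,p)[0]-uv,2) for C,uv in obs]
E
python3 - <<'E'
from h import *
import pickle
w=pickle.load(open("w1.pkl","rb")); t=cam("top"); s=cam("side")
im=cv2.imread("pics/w1.png").astype(float); 
def cen(im,box,col):
    x0,y0,x1,y1=box; a=im[y0:y1,x0:x1].astype(float)
    m=np.clip((a[...,2]-a[...,:2].max(2)) if col=='r' else (a[...,1]-a[...,[0,2]].max(2)),0,None); m[m<15]=0
    yy,xx=np.mgrid[y0:y1,x0:x1]; return [round((m*xx).sum()/m.sum(),2),round((m*yy).sum()/m.sum(),2)]
T=cv2.imread("pics/top0.png");S=cv2.imread("pics/side0.png")
r=[(w,cen(im,(430,197,452,218),'r')),(t,cen(T,(312,228,327,243),'r')),(s,cen(S,(280,195,292,207),'r'))]
g=[(w,cen(im,(542,111,563,132),'g')),(t,cen(T,(303,173,318,187),'g')),(s,cen(S,(318,172,332,186),'g'))]
for o in (r,g):
    print([q[1] for q in o]); print("tri",tri(o)); 
    for C,uv in o: print(onz(C,uv,110)[0])
# stand / handle from top & side
print(tri([(t,[471.9,220]),(s,[373.75,312.4])]), onz(t,[[471.9,220]],61), onz(s,[[373.75,312.4]],61))
print(onz(t,[[480.1,217.6]],123), onz(s,[[375.5,300.2]],123))
E
```

```text
[[np.float64(440.36), np.float64(206.51)], [np.float64(318.77), np.float64(235.31)], [np.float64(286.1), np.float64(200.62)]]
tri (array([461.99004894, 103.68407106, 110.62441547]), [array([-0.67,  0.58]), array([-0.21, -0.09]), array([ 0.25, -0.02])])
[462.96706065 103.60088226 110.        ]
[461.81153285 103.20499239 110.        ]
[461.52029254 104.51365836 110.        ]
[[np.float64(552.29), np.float64(120.43)], [np.float64(309.85), np.float64(179.77)], [np.float64(324.21), np.float64(178.69)]]
tri (array([599.66892552, 128.10649647, 111.30920732]), [array([-0.6,  0.8]), array([-0.32,  0.01]), array([ 0.27, -0.06])])
[601.19986836 127.99594065 110.        ]
[599.9698274  127.39988329 110.        ]
[599.45908721 129.42187862 110.        ]
(array([ 507.94965744, -284.28063585,   63.57740932]), [array([ 0.04, -0.1 ]), array([-0.11,  0.03])]) [[ 507.98027614 -285.06028979   61.        ]] [[ 509.11069505 -283.43787289   61.        ]]
[[ 506.93232086 -283.59993588  123.        ]] [[ 507.71251449 -282.28667102  123.        ]]
```

arm_command --claw '[85,85,85,85,85,85,85,85]' --translation '[[40,-100,0],[80,-200,0],[110,-300,0],[130,-390,0],[136,-460,-10],[136,-490,-30],[136,-490,-60],[136,-490,-68]]' --rotation '[[0,0,0],[0,0,0],[0,0,0],[0,0,0],[0,0,0],[0,0,0],[0,0,0],[0,0,0]]'

```text
clock: 2.5
tool_pos: [483.5, -175.3, 284.4]
tool_rot: [-3.141, -0.001, -0.539]
contact_force: [0.5, 0.6, 0.4]
width: 85.1
```

arm_command --claw '[85,85,85,85,85,85]' --translation '[[0,0,0],[0,0,0],[0,0,0],[0,0,0],[0,0,0],[0,0,0]]' --rotation '[[0,0,0],[0,0,0],[0,0,0],[0,0,0],[0,0,0],[0,0,0]]'

```text
clock: 3.1
tool_pos: [483.5, -172.4, 284.9]
tool_rot: [-3.141, -0.001, -0.54]
contact_force: [-1.4, -0.3, 0.0]
width: 84.5
```

```bash
python3 - <<'E'
from h import *
import pickle
s=manip.observe(); C=cam("wrist"); im=imaging.grab_frame("wrist"); cv2.imwrite("pics/w2.png",im); pickle.dump(C,open("w2.pkl","wb"))
print(s['clock'],s['tool_pos'],s['tool_rot'])
E
```

```text
3.1 [ 483.46980439 -172.44717807  284.86572647] [-3.14148444e+00 -6.20963674e-04 -5.40358094e-01]
```

View pics/w2.png

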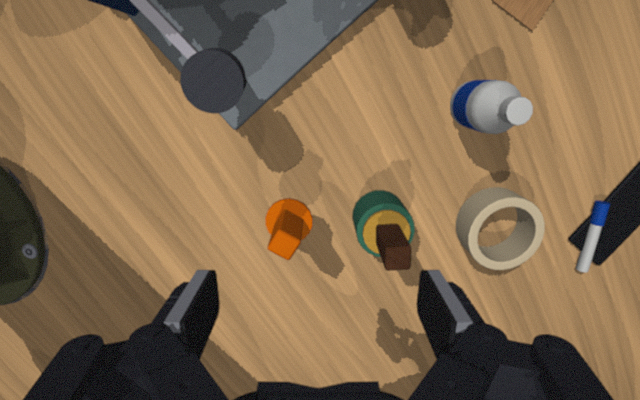

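The wrist view shows the dark handle's top face with corners near (384,251), (406,247), (411,268) and (390,271). The orange lookalike is at (285,228).

```bash
python3 - <<'E'
from h import *
import pickle
C=pickle.load(open("w2.pkl","rb")); im=cv2.imread("pics/w2.png")
P=onz(C,[[384,251],[406,247],[411,268],[390,271]],123); print(P.round(1),P.mean(0))
for i in range(4):
    d=P[(i+1)%4]-P[i]; print(np.degrees(np.arctan2(d[1],d[0]))%90, np.hypot(*d[:2]))
print(onz(C,[[386,229]],61))
E
```

```text
[[ 502.8 -265.4  123. ]
 [ 522.8 -272.6  123. ]
 [ 517.  -295.6  123. ]
 [ 497.8 -287.8  123. ]] [ 510.09918845 -280.35256642  123.        ]
70.2313719466878 21.260396886821976
75.91012046136694 23.747796060339276
67.8339212595958 20.678708822694112
77.6136281736546 22.956521350873984
[[ 512.51179917 -275.45234842   61.        ]]
```

arm_command --claw '[85,85,85,85,85,85,85,85]' --translation '[[10,-40,-20],[20,-80,-45],[25,-110,-65],[25,-110,-65],[25,-110,-65],[25,-110,-65],[25,-110,-65],[25,-110,-65]]' --rotation '[[0,0,7],[0,0,14],[0,0,14],[0,0,14],[0,0,14],[0,0,14],[0,0,14],[0,0,14]]'

```text
clock: 3.95
tool_pos: [508.6, -282.5, 220.3]
tool_rot: [3.141, -0.001, -0.296]
contact_force: [-0.5, 0.2, -0.7]
width: 85.0
```

```bash
python3 - <<'E'
from h import *
import pickle
s=manip.observe(); C=cam("wrist"); im=imaging.grab_frame("wrist"); cv2.imwrite("pics/w3.png",im); pickle.dump(C,open("w3.pkl","wb"))
print(s['clock'],s['tool_pos'],s['tool_rot'],s['joints'])
crop(im,240,120,400,260,4,"pics/w3c.png")
E
```

```text
3.95 [ 508.63027376 -282.48055558  220.31265601] [ 3.14126685e+00 -1.22471154e-03 -2.96413319e-01] [-5.69916725e-01  3.78708489e-01  1.44182378e+00  1.76595333e-05
  1.31979320e+00 -2.73507582e-01]
```

View pics/w3c.png

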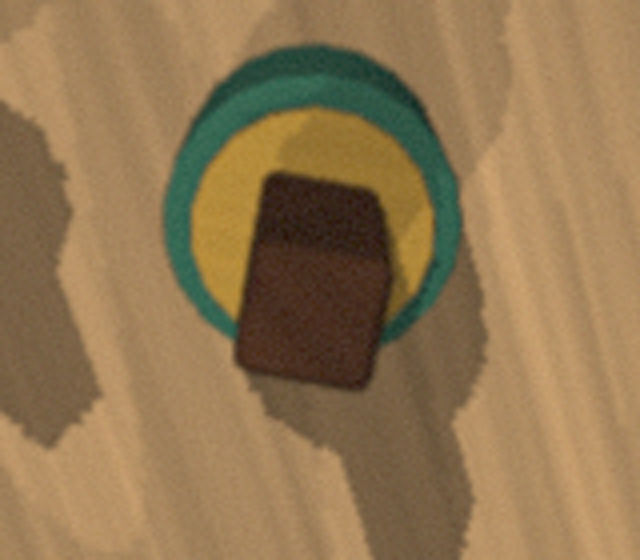

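```bash
python3 - <<'E'
from h import *
import pickle
C=pickle.load(open("w3.pkl","rb"))
f=lambda p:(np.array(p)-1.5)/4+[240,120]
P=onz(C,f([[256,238],[390,262],[366,388],[238,364]]),123); print(P.round(1),P.mean(0))
for i in range(4):
    d=P[(i+1)%4]-P[i]; print(np.degrees(np.arctan2(d[1],d[0]))%90-90, np.hypot(*d[:2]))
print(onz(C,f([[313,222]]),61), onz(C,f([[313,220]]),55))
E
```

```text
[[ 505.5 -262.5  123. ]
 [ 526.7 -273.5  123. ]
 [ 516.  -295.1  123. ]
 [ 495.2 -283.9  123. ]] [ 510.85878866 -278.75154202  123.        ]
-27.49464220537746 23.921484422059383
-26.36723066105938 24.061670482349154
-28.321080922577977 23.585405637064387
-25.53384188557375 23.730721605680092
[[ 511.34852606 -277.93251581   61.        ]] [[ 511.04687477 -278.97146853   55.        ]]
```

arm_command --claw '[85,85,85,85,85,85,85,85]' --translation '[[2,3,0],[2,3,-20],[2,3,-55],[2,3,-90],[2,3,-120],[2,3,-142],[2,3,-142],[2,3,-142]]' --rotation '[[0,0,-5],[0,0,-10],[0,0,-10],[0,0,-10],[0,0,-10],[0,0,-10],[0,0,-10],[0,0,-10]]'

```text
clock: 4.8
tool_pos: [510.7, -280.1, 78.4]
tool_rot: [3.142, -0.001, -0.472]
contact_force: [0.7, -0.5, 0.0]
width: 84.7
```

arm_command --claw '[22,22,22,22,22,22,22,22]' --translation '[[0,0,0],[0,0,0],[0,0,0],[0,0,0],[0,0,0],[0,0,0],[0,0,0],[0,0,0]]' --rotation '[[0,0,0],[0,0,0],[0,0,0],[0,0,0],[0,0,0],[0,0,0],[0,0,0],[0,0,0]]' --grip_force 90

```text
clock: 5.6
tool_pos: [510.7, -280.3, 78.1]
tool_rot: [3.141, -0.001, -0.472]
contact_force: [-0.8, -0.5, 5.4]
width: 25.4
```

```bash
python3 - <<'E'
from h import *
s=manip.observe(); print(s['tool_pos'],s['tool_rot'],s['contact_force'],s['moment'],s['width'])
E
```

```text
[ 510.65630814 -280.27040687   78.14533497] [ 3.14149417e+00 -1.03823827e-03 -4.71849821e-01] [-0.83495675 -0.54221191  5.44328259] [0.15213165 0.18031867 0.03416708] 25.376175843768134
```

arm_command --claw '[22,22,22,22,22,22,22,22]' --translation '[[0,0,5],[0,0,15],[0,0,35],[0,0,65],[0,0,100],[0,0,135],[0,0,155],[0,0,160]]' --rotation '[[0,0,0],[0,0,0],[0,0,0],[0,0,0],[0,0,0],[0,0,0],[0,0,-5],[0,0,-10]]'

```text
clock: 6.4
tool_pos: [510.9, -280.3, 241.1]
tool_rot: [-3.141, -0.004, -0.65]
contact_force: [0.8, 0.7, -2.0]
width: 25.0
```

arm_command --claw '[22,22,22,22,22,22,22,22]' --translation '[[-5,30,0],[-10,70,0],[-15,115,0],[-20,160,0],[-25,205,0],[-30,250,0],[-35,290,0],[-40,325,0]]' --rotation '[[0,0,-6],[0,0,-12],[0,0,-18],[0,0,-24],[0,0,-30],[0,0,-36],[0,0,-42],[0,0,-43]]'

```text
clock: 7.2
tool_pos: [469.7, 46.8, 238.2]
tool_rot: [-3.141, 0.0, -1.4]
contact_force: [1.1, -0.0, -1.9]
width: 25.0
```

arm_command --claw '[22,22,22,22,22]' --translation '[[0,10,0],[0,10,0],[0,10,0],[0,10,0],[0,10,0]]' --rotation '[[0,0,0],[0,0,0],[0,0,0],[0,0,0],[0,0,0]]'

```text
clock: 7.7
tool_pos: [470.5, 54.0, 237.4]
tool_rot: [3.141, -0.0, -1.398]
contact_force: [-0.3, -0.2, -1.3]
width: 25.3
```

```bash
python3 - <<'E'
from h import *
s=manip.observe(); print(s); C=cam("wrist")
w=imaging.grab_frame("wrist"); sd=imaging.grab_frame("side")
cv2.imwrite("pics/w4.png",w); cv2.imwrite("pics/s4.png",sd)
import pickle; pickle.dump(C,open("w4.pkl","wb"))
cv2.imwrite("pics/ws4.png",np.vstack([cv2.resize(w,(480,300)),cv2.resize(sd[60:300,140:460],(400,300))[:, :400] if 0 else cv2.resize(sd[80:280,150:470],(480,300))]))
E
```

```text
{'clock': 7.7, 'joints': array([ 3.69567177e-02,  1.23548977e-01,  1.71997049e+00, -6.49669911e-05,
        1.29827006e+00,  1.43507239e+00]), 'dq': array([ 5.85166250e-03,  4.33331900e-04,  7.66658723e-05,  8.93952347e-04,
       -1.26477114e-03,  2.91143476e-03]), 'joint_efforts': array([ 1.40650710e-01, -4.43692589e+01, -3.66670346e+01,  7.46815786e-04,
        5.88400086e-03, -1.84699008e-02]), 'tool_pos': array([470.49811954,  54.00566761, 237.44184742]), 'tool_rot': array([ 3.14138912e+00, -3.53518524e-05, -1.39809818e+00]), 'contact_force': array([-0.25639615, -0.23541808, -1.30235172]), 'moment': array([-0.01267093,  0.0410907 ,  0.00031829]), 'width': 25.34002325684133}
```

View pics/ws4.png

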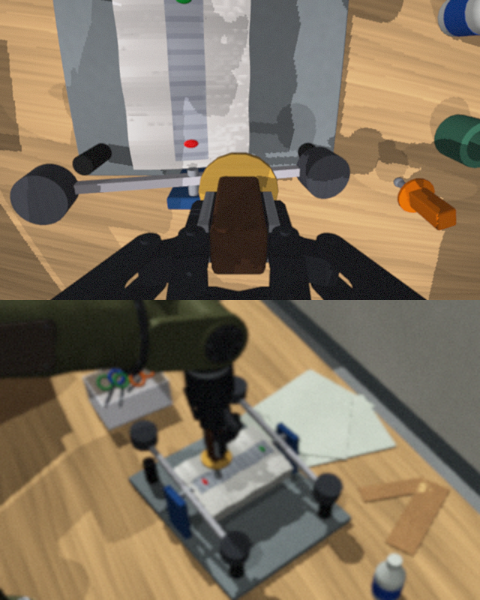

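The wrist and side views show the burnisher held upright, with the collar at x≈318 in the wrist picture, so it is centred in the grip. The weights stay visible: near left (53,260) and near right (430,230) in full wrist pixels, and three of them in the side view. I'll move above the red dot and build a tilt estimator.

arm_command --claw '[22,22,22,22,22,22]' --translation '[[-3,20,0],[-7,40,-5],[-7,50,-20],[-7,50,-34],[-7,50,-36],[-7,50,-36]]' --rotation '[[0,0,0],[0,0,0],[0,0,0],[0,0,0],[0,0,0],[0,0,0]]' --grip_force 120

```text
clock: 8.4
tool_pos: [463.5, 104.6, 201.6]
tool_rot: [3.141, -0.0, -1.397]
contact_force: [0.2, 0.4, -1.9]
width: 24.9
```

```bash
cat >> h.py <<'E'
POSE=np.array([531.1,115.9,np.radians(10.07)])
A=np.linspace(0,2*np.pi,48,endpoint=False)
def score(img,C,th,zt,h):
    "contrast across the outline of each steel weight (a cylinder turning with the form)"
    tot=0; c,s=np.cos(th),np.sin(th)
    for sx in(-111,111):
        for sy in(-150,150):
            pts=[]
            for z in(zt,zt-h):
                Y=sy+27*np.sin(A); pts.append(np.c_[sx+27*np.cos(A),Y*c-z*s,110+Y*s+z*c])
            q=proj(C,bed2w(POSE,np.vstack(pts))); u=q.mean(0)
            if not(20<u[0]<620 and 20<u[1]<385): continue
            hu=cv2.convexHull(q.astype(np.float32))[:,0]; d=np.diff(np.vstack([hu,hu[:1]]),axis=0); L=np.hypot(*d.T)
            e=np.r_[0,L.cumsum()]; k=np.linspace(0,e[-1],60,endpoint=False); H=np.vstack([hu,hu[:1]])
            b=np.c_[np.interp(k,e,H[:,0]),np.interp(k,e,H[:,1])]; n=(b-u)/np.hypot(*(b-u).T)[:,None]; w=min(3,max(1.2,L.sum()/60))
            f=lambda p:cv2.remap(img,p[:,0].astype(np.float32)[:,None],p[:,1].astype(np.float32)[:,None],1,borderMode=1)[:,0].astype(float)
            tot+=np.clip(f(b+w*n)-f(b-w*n),-20,50).mean()
    return tot
def tilt(img,C,zt,h,grid=np.arange(-.24,.2401,.01)):
    g=cv2.cvtColor(img,6) if img.ndim==3 else img
    v=np.array([score(g,C,t,zt,h) for t in grid]); i=int(np.clip(v.argmax(),1,len(v)-2))
    a=v[i-1:i+2]; o=(a[0]-a[2])/(2*(a[0]-2*a[1]+a[2])+1e-9); return grid[i]+o*(grid[1]-grid[0]),v[i]
E
python3 - <<'E'
from h import *
import pickle,itertools,time
s=manip.observe(); print(s['clock'],s['tool_pos'],s['tool_rot'],s['contact_force'],s['width'])
Cw=cam("wrist"); w=imaging.grab_frame("wrist"); Cs=cam("side"); Ct=cam("top"); sd=imaging.grab_frame("side"); tp=imaging.grab_frame("top")
cv2.imwrite("pics/w5.png",w);cv2.imwrite("pics/s5.png",sd);cv2.imwrite("pics/t5.png",tp); pickle.dump(Cw,open("w5.pkl","wb"))
F=[(cv2.cvtColor(w,6),Cw),(cv2.cvtColor(sd,6),Cs),(cv2.cvtColor(tp,6),Ct)]
best=sorted(((sum(score(i,C,.19,zt,h) for i,C in F),zt,h) for zt in range(-30,45,3) for h in range(6,60,6)),reverse=True)[:5]
print(best); _,zt,h=best[0]
for i,C in F: print(tilt(i,C,zt,h))
i,C=pickle.load(open("w4.pkl","rb")),0; print("w4",tilt(cv2.imread("pics/w4.png"),i,zt,h)); print("w1",tilt(cv2.imread("pics/w1.png"),pickle.load(open("w1.pkl","rb")),zt,h))
print("s0",tilt(cv2.imread("pics/side0.png"),Cs,zt,h))
E
```

```text
8.4 [463.47517205 104.62160585 201.58061362] [ 3.14121337e+00 -2.48406626e-05 -1.39725227e+00] [ 0.1859975   0.43251652 -1.89385457] 24.872359290166596
[(np.float64(389.29999999999995), 27, 30), (np.float64(385.1), 24, 30), (np.float64(381.23333333333335), 27, 36), (np.float64(380.23333333333335), 27, 24), (np.float64(378.6333333333333), 24, 24)]
(np.float64(0.18502336448563286), np.float64(86.85))
(np.float64(0.19762295081850337), np.float64(153.45))
(np.float64(0.18149122807096044), np.float64(149.60000000000002))
w4 (np.float64(0.17425170068044604), np.float64(87.63333333333333))
w1 (np.float64(0.1981249999988285), np.float64(67.11666666666667))
s0 (np.float64(0.20340000000204045), np.float64(147.0))
```

The tilt estimates agree with the known stop: 0.185 wrist, 0.198 side, 0.181 top, against 0.19. Next is a light touch-down near the middle, where the form stays on its stop, to calibrate height and force.

arm_command --claw '[22,22,22,22,22,22,22,22]' --translation '[[0,0,-8],[0,0,-14],[0,0,-18],[0,0,-21],[0,0,-24],[0,0,-26],[0,0,-26],[0,0,-26]]' --rotation '[[0,0,0],[0,0,0],[0,0,0],[0,0,0],[0,0,0],[0,0,0],[0,0,0],[0,0,0]]'

```text
clock: 9.35
tool_pos: [463.4, 104.9, 175.7]
tool_rot: [-3.141, -0.0, -1.397]
contact_force: [-1.1, -0.4, 2.0]
width: 24.8
```

```bash
sed -i "s/'Z0',73.1/'Z0',74.5/" ctl.py; time python3 ctl.py 5 4.6 0 -68
```

```text
t 9.35 Fz 3.87 F [-1.1 -0.4  2. ] cmd-meas [ 0.1 -0.3 -0.1]
meas [(np.float64(0.189), 87), (np.float64(0.194), 155)] est th 0.190 om 0.000 b 0.0 ks 1.00 Is 1.00 tip x -68.5 d 0.7
[(np.float64(-68.5), np.float64(3.7), 4.6, np.float64(0.19), 0), (np.float64(-68.5), np.float64(6.8), 4.6, np.float64(0.19), np.float64(-0.0)), (np.float64(-68.4), np.float64(9.8), 4.6, np.float64(0.189), np.float64(-0.02)), (np.float64(-68.6), np.float64(11.9), 4.5, np.float64(0.186), np.float64(-0.05)), (np.float64(-68.6), np.float64(11.9), 4.5, np.float64(0.179), np.float64(-0.08))]
[[-0.5, 3.0, -2.0], [-1.0, 6.0, -1.5], [-1.5, 9.0, -1.0], [-2.0, 11.0, -0.5], [-2.0, 11.0, -0.5]]
real	0m3.052s
user	0m1.584s
sys	0m0.093s
```

arm_command --claw '[22,22,22,22,22]' --translation '[[-0.5,3,-2],[-1,6,-1.5],[-1.5,9,-1],[-2,11,-0.5],[-2,11,-0.5]]' --rotation '[[0,0,0],[0,0,0],[0,0,0],[0,0,0],[0,0,0]]'

```text
clock: 9.95
tool_pos: [461.4, 116.5, 175.1]
tool_rot: [-3.141, 0.001, -1.396]
contact_force: [0.3, 2.0, 2.5]
width: 24.6
```

```bash
python3 ctl.py 4 4.6 0 -68
```

```text
t 9.95 Fz 4.43 F [0.3 2.  2.5] cmd-meas [ 0.1 -0.9 -0. ]
meas [(np.float64(0.178), 89), (np.float64(0.168), 157)] est th 0.166 om -0.124 b 0.7 ks 1.00 Is 1.00 tip x -68.6 d 11.9
[(np.float64(-68.4), np.float64(9.8), 4.7, np.float64(0.152), np.float64(-0.15)), (np.float64(-68.2), np.float64(8.3), 4.6, np.float64(0.137), np.float64(-0.15)), (np.float64(-68.0), np.float64(6.7), 4.6, np.float64(0.121), np.float64(-0.15)), (np.float64(-68.2), np.float64(5.7), 4.6, np.float64(0.106), np.float64(-0.15))]
[[0.5, -2.0, -1.0], [1.0, -3.5, -1.0], [1.5, -5.0, -1.5], [1.5, -6.0, -1.5]]
```

arm_command --claw '[22,22,22,22]' --translation '[[0.5,-2,-1],[1,-3.5,-1],[1.5,-5,-1.5],[1.5,-6,-1.5]]' --rotation '[[0,0,0],[0,0,0],[0,0,0],[0,0,0]]'

```text
clock: 10.45
tool_pos: [463.0, 109.7, 173.4]
tool_rot: [-3.141, 0.0, -1.397]
contact_force: [2.1, 2.3, 3.3]
width: 24.5
```

```bash
python3 ctl.py 5 4.6 0 -68
```

```text
t 10.45 Fz 5.24 F [2.1 2.3 3.3] cmd-meas [-0.  -0.1  0.2]
meas [(np.float64(0.117), 87), (np.float64(0.104), 151)] est th 0.100 om -0.128 b 0.3 ks 1.00 Is 1.00 tip x -68.2 d 5.7
[(np.float64(-68.3), np.float64(4.7), 4.7, np.float64(0.087), np.float64(-0.12)), (np.float64(-68.5), np.float64(3.7), 4.7, np.float64(0.075), np.float64(-0.11)), (np.float64(-68.6), np.float64(3.2), 4.6, np.float64(0.065), np.float64(-0.1)), (np.float64(-68.8), np.float64(2.3), 4.6, np.float64(0.055), np.float64(-0.09)), (np.float64(-68.9), np.float64(1.8), 4.6, np.float64(0.047), np.float64(-0.08))]
[[0.0, -1.0, -0.5], [0.0, -2.0, -0.5], [0.0, -2.5, -0.5], [0.0, -3.5, -0.5], [0.0, -4.0, -0.5]]
```

arm_command --claw '[22,22,22,22,22]' --translation '[[0,-1,-0.5],[0,-2,-0.5],[0,-2.5,-0.5],[0,-3.5,-0.5],[0,-4,-0.5]]' --rotation '[[0,0,0],[0,0,0],[0,0,0],[0,0,0],[0,0,0]]'

```text
clock: 11.05
tool_pos: [462.9, 105.9, 173.0]
tool_rot: [-3.142, 0.0, -1.397]
contact_force: [0.8, 2.6, 2.8]
width: 24.8
```

```bash
python3 ctl.py 6 4.6 1.4 70
```

```text
t 11.05 Fz 4.69 F [0.8 2.6 2.8] cmd-meas [ 0.1 -0.3  0.1]
meas [(np.float64(0.064), 84), (np.float64(0.062), 146)] est th 0.057 om -0.045 b -0.0 ks 0.99 Is 0.99 tip x -68.9 d 1.8
[(np.float64(-67.5), np.float64(3.6), 4.6, np.float64(0.053), np.float64(-0.04)), (np.float64(-66.0), np.float64(3.3), 4.5, np.float64(0.048), np.float64(-0.05)), (np.float64(-64.6), np.float64(3.0), 4.7, np.float64(0.044), np.float64(-0.05)), (np.float64(-63.2), np.float64(2.3), 4.6, np.float64(0.038), np.float64(-0.05)), (np.float64(-61.7), np.float64(2.0), 4.7, np.float64(0.034), np.float64(-0.05)), (np.float64(-60.2), np.float64(1.8), 4.5, np.float64(0.029), np.float64(-0.04))]
[[1.0, 2.0, -0.0], [2.5, 2.0, -0.0], [4.0, 2.0, -0.5], [5.5, 1.5, -0.5], [7.0, 1.5, -1.0], [8.5, 1.5, -1.0]]
```

arm_command --claw '[22,22,22,22,22,22]' --translation '[[1,2,0],[2.5,2,0],[4,2,-0.5],[5.5,1.5,-0.5],[7,1.5,-1],[8.5,1.5,-1]]' --rotation '[[0,0,0],[0,0,0],[0,0,0],[0,0,0],[0,0,0],[0,0,0]]'

```text
clock: 11.75
tool_pos: [471.5, 107.4, 171.9]
tool_rot: [3.141, -0.0, -1.397]
contact_force: [-1.6, 0.3, 2.1]
width: 24.9
```

```bash
python3 ctl.py 7 4.6 1.4 70
```

```text
t 11.75 Fz 3.97 F [-1.6  0.3  2.1] cmd-meas [-0.  -0.3  0.2]
meas [(np.float64(0.039), 83), (np.float64(0.033), 129)] est th 0.032 om -0.032 b -0.2 ks 0.97 Is 0.97 tip x -60.2 d 1.8
[(np.float64(-58.7), np.float64(2.0), 4.6, np.float64(0.029), np.float64(-0.03)), (np.float64(-57.2), np.float64(1.7), 4.7, np.float64(0.026), np.float64(-0.03)), (np.float64(-55.7), np.float64(1.5), 4.5, np.float64(0.023), np.float64(-0.03)), (np.float64(-54.2), np.float64(1.2), 4.6, np.float64(0.02), np.float64(-0.03)), (np.float64(-52.7), np.float64(0.9), 4.6, np.float64(0.018), np.float64(-0.02)), (np.float64(-51.2), np.float64(1.2), 4.6, np.float64(0.015), np.float64(-0.02)), (np.float64(-49.7), np.float64(0.9), 4.7, np.float64(0.013), np.float64(-0.02))]
[[1.5, 0.5, -0.5], [3.0, 0.5, -1.0], [4.5, 0.5, -1.0], [6.0, 0.5, -1.5], [7.5, 0.5, -2.0], [9.0, 1.0, -2.5], [10.5, 1.0, -3.0]]
```

arm_command --claw '[22,22,22,22,22,22,22]' --translation '[[1.5,0.5,-0.5],[3,0.5,-1],[4.5,0.5,-1],[6,0.5,-1.5],[7.5,0.5,-2],[9,1,-2.5],[10.5,1,-3]]' --rotation '[[0,0,0],[0,0,0],[0,0,0],[0,0,0],[0,0,0],[0,0,0],[0,0,0]]'

```text
clock: 12.55
tool_pos: [482.0, 108.5, 168.9]
tool_rot: [3.142, 0.0, -1.397]
contact_force: [-1.2, 0.3, 1.7]
width: 24.7
```

```bash
python3 ctl.py 7 4.6 1.4 70
```

```text
t 12.55 Fz 3.58 F [-1.2  0.3  1.7] cmd-meas [-0.  -0.4  0.2]
meas [(np.float64(0.014), 83), (np.float64(0.003), 123)] est th 0.007 om -0.026 b -0.1 ks 0.97 Is 0.97 tip x -49.7 d 0.9
[(np.float64(-48.3), np.float64(0.2), 4.5, np.float64(0.004), np.float64(-0.02)), (np.float64(-46.8), np.float64(-0.1), 4.6, np.float64(0.002), np.float64(-0.02)), (np.float64(-45.4), np.float64(-0.4), 4.6, np.float64(0.001), np.float64(-0.01)), (np.float64(-43.8), np.float64(-0.1), 4.5, np.float64(0.0), np.float64(-0.01)), (np.float64(-42.2), np.float64(0.1), 4.6, np.float64(-0.0), np.float64(-0.0)), (np.float64(-40.8), np.float64(-0.2), 4.5, np.float64(-0.0), np.float64(-0.0)), (np.float64(-39.2), np.float64(0.1), 4.6, np.float64(-0.001), np.float64(-0.0))]
[[1.5, -0.5, -0.0], [3.0, -0.5, -0.5], [4.5, -0.5, -1.0], [6.0, 0.0, -1.0], [7.5, 0.5, -1.5], [9.0, 0.5, -1.5], [10.5, 1.0, -2.0]]
```

arm_command --claw '[22,22,22,22,22,22,22]' --translation '[[1.5,-0.5,-0.5],[3,-0.5,-0.5],[4.5,-0.5,-1],[6,0,-1],[7.5,0.5,-1.5],[9,0.5,-1.5],[10.5,1,-2]]' --rotation '[[0,0,0],[0,0,0],[0,0,0],[0,0,0],[0,0,0],[0,0,0],[0,0,0]]'

```text
clock: 13.35
tool_pos: [492.5, 109.4, 167.0]
tool_rot: [3.142, -0.0, -1.397]
contact_force: [-1.5, -1.9, 1.9]
width: 24.7
```

```bash
python3 ctl.py 8 4.8 1.4 70
```

```text
t 13.35 Fz 3.81 F [-1.5 -1.9  1.9] cmd-meas [-0.  -0.3  0.1]
meas [(np.float64(-0.004), 65), (np.float64(-0.009), 115)] est th -0.007 om -0.009 b 0.0 ks 0.97 Is 0.97 tip x -39.2 d 0.1
[(np.float64(-37.8), np.float64(-0.7), 4.8, np.float64(-0.008), np.float64(-0.01)), (np.float64(-36.3), np.float64(-1.0), 4.8, np.float64(-0.008), np.float64(-0.0)), (np.float64(-34.8), np.float64(-0.7), 4.8, np.float64(-0.008), np.float64(0.0)), (np.float64(-33.2), np.float64(-0.5), 4.8, np.float64(-0.008), np.float64(0.01)), (np.float64(-31.7), np.float64(-0.8), 4.8, np.float64(-0.007), np.float64(0.01)), (np.float64(-30.2), np.float64(-0.5), 4.9, np.float64(-0.006), np.float64(0.01)), (np.float64(-28.6), np.float64(-0.3), 4.8, np.float64(-0.006), np.float64(0.01)), (np.float64(-27.0), np.float64(-0.1), 4.9, np.float64(-0.005), np.float64(0.01))]
[[1.5, -0.5, -0.5], [3.0, -0.5, -0.5], [4.5, -0.0, -0.5], [6.0, 0.5, -0.5], [7.5, 0.5, -0.5], [9.0, 1.0, -0.5], [10.5, 1.5, -0.0], [12.0, 2.0, 0.0]]
```

arm_command --claw '[22,22,22,22,22,22,22,22]' --translation '[[1.5,-0.5,-0.5],[3,-0.5,-0.5],[4.5,0,-0.5],[6,0.5,-0.5],[7.5,0.5,-0.5],[9,1,-0.5],[10.5,1.5,0],[12,2,0]]' --rotation '[[0,0,0],[0,0,0],[0,0,0],[0,0,0],[0,0,0],[0,0,0],[0,0,0],[0,0,0]]'

```text
clock: 14.25
tool_pos: [504.5, 111.3, 167.0]
tool_rot: [3.141, -0.0, -1.397]
contact_force: [-2.8, -2.1, 2.1]
width: 24.7
```

```bash
python3 ctl.py 8 4.6 1.4 70
```

```text
t 14.25 Fz 3.98 F [-2.8 -2.1  2.1] cmd-meas [ 0.  -0.2  0.1]
meas [(np.float64(-0.012), 53), (np.float64(-0.019), 111)] est th -0.016 om -0.010 b 0.2 ks 0.97 Is 0.97 tip x -27.0 d -0.1
[(np.float64(-25.8), np.float64(-1.8), 4.6, np.float64(-0.017), np.float64(-0.01)), (np.float64(-24.3), np.float64(-1.6), 4.7, np.float64(-0.017), np.float64(0.0)), (np.float64(-22.7), np.float64(-1.4), 4.6, np.float64(-0.016), np.float64(0.01)), (np.float64(-21.1), np.float64(-1.1), 4.6, np.float64(-0.015), np.float64(0.01)), (np.float64(-19.6), np.float64(-1.4), 4.5, np.float64(-0.014), np.float64(0.01)), (np.float64(-18.1), np.float64(-1.2), 4.7, np.float64(-0.013), np.float64(0.01)), (np.float64(-16.5), np.float64(-0.9), 4.7, np.float64(-0.011), np.float64(0.02)), (np.float64(-15.0), np.float64(-0.7), 4.6, np.float64(-0.01), np.float64(0.01))]
[[1.5, -1.5, 1.0], [3.0, -1.0, 1.0], [4.5, -0.5, 1.5], [6.0, -0.0, 2.0], [7.5, 0.0, 2.5], [9.0, 0.5, 2.5], [10.5, 1.0, 3.0], [12.0, 1.5, 3.5]]
```

arm_command --claw '[22,22,22,22,22,22,22,22]' --translation '[[1.5,-1.5,1],[3,-1,1],[4.5,-0.5,1.5],[6,0,2],[7.5,0,2.5],[9,0.5,2.5],[10.5,1,3],[12,1.5,3.5]]' --rotation '[[0,0,0],[0,0,0],[0,0,0],[0,0,0],[0,0,0],[0,0,0],[0,0,0],[0,0,0]]'

```text
clock: 15.15
tool_pos: [516.5, 113.0, 170.5]
tool_rot: [-3.142, 0.0, -1.397]
contact_force: [-3.7, -0.5, 2.5]
width: 24.7
```

```bash
python3 ctl.py 8 4.6 1.4 70
```

```text
t 15.15 Fz 4.45 F [-3.7 -0.5  2.5] cmd-meas [-0.  -0.4  0.1]
meas [(np.float64(-0.011), 48), (np.float64(-0.017), 103)] est th -0.013 om 0.007 b 0.3 ks 0.97 Is 0.97 tip x -15.0 d -0.7
[(np.float64(-13.5), np.float64(-1.0), 4.6, np.float64(-0.013), np.float64(0.01)), (np.float64(-12.0), np.float64(-1.2), 4.5, np.float64(-0.012), np.float64(0.01)), (np.float64(-10.4), np.float64(-1.0), 4.7, np.float64(-0.011), np.float64(0.01)), (np.float64(-8.9), np.float64(-0.8), 4.6, np.float64(-0.01), np.float64(0.01)), (np.float64(-7.4), np.float64(-1.0), 4.5, np.float64(-0.009), np.float64(0.01)), (np.float64(-5.8), np.float64(-0.8), 4.6, np.float64(-0.008), np.float64(0.01)), (np.float64(-4.3), np.float64(-0.6), 4.7, np.float64(-0.006), np.float64(0.01)), (np.float64(-2.7), np.float64(-0.3), 4.5, np.float64(-0.006), np.float64(0.01))]
[[1.5, -0.0, 0.5], [3.0, 0.0, 1.0], [4.5, 0.5, 1.0], [6.0, 1.0, 1.5], [7.5, 1.0, 2.0], [9.0, 1.5, 2.0], [10.5, 2.0, 2.0], [12.0, 2.5, 2.5]]
```

arm_command --claw '[22,22,22,22,22,22,22,22]' --translation '[[1.5,0,0.5],[3,0,1],[4.5,0.5,1],[6,1,1.5],[7.5,1,2],[9,1.5,2],[10.5,2,2],[12,2.5,2.5]]' --rotation '[[0,0,0],[0,0,0],[0,0,0],[0,0,0],[0,0,0],[0,0,0],[0,0,0],[0,0,0]]'

```text
clock: 16.05
tool_pos: [528.6, 115.4, 173.0]
tool_rot: [-3.141, -0.0, -1.397]
contact_force: [-2.1, -1.3, 1.5]
width: 24.5
```

```bash
python3 ctl.py 8 4.6 1.4 70
```

```text
t 16.05 Fz 3.44 F [-2.1 -1.3  1.5] cmd-meas [-0.1 -0.3  0.1]
meas [(np.float64(-0.009), 72), (np.float64(-0.014), 94)] est th -0.011 om -0.002 b 0.4 ks 0.97 Is 0.97 tip x -2.7 d -0.3
[(np.float64(-1.3), np.float64(-1.1), 4.6, np.float64(-0.012), np.float64(-0.0)), (np.float64(0.2), np.float64(-1.3), 4.6, np.float64(-0.011), np.float64(0.0)), (np.float64(1.7), np.float64(-1.1), 4.5, np.float64(-0.011), np.float64(0.01)), (np.float64(3.2), np.float64(-1.4), 4.5, np.float64(-0.01), np.float64(0.01)), (np.float64(4.8), np.float64(-1.2), 4.7, np.float64(-0.009), np.float64(0.01)), (np.float64(6.3), np.float64(-0.9), 4.6, np.float64(-0.008), np.float64(0.01)), (np.float64(7.9), np.float64(-0.7), 4.7, np.float64(-0.007), np.float64(0.01)), (np.float64(9.4), np.float64(-1.0), 4.6, np.float64(-0.006), np.float64(0.01))]
[[1.5, -0.5, -0.0], [3.0, -0.5, -0.0], [4.5, -0.0, -0.0], [6.0, 0.0, -0.0], [7.5, 0.5, -0.5], [9.0, 1.0, -0.5], [10.5, 1.5, -1.0], [12.0, 1.5, -1.0]]
```

arm_command --claw '[22,22,22,22,22,22,22,22]' --translation '[[1.5,-0.5,-0.5],[3,-0.5,-1],[4.5,0,-1],[6,0,-1],[7.5,0.5,-1.5],[9,1,-1.5],[10.5,1.5,-2],[12,1.5,-2]]' --rotation '[[0,0,0],[0,0,0],[0,0,0],[0,0,0],[0,0,0],[0,0,0],[0,0,0],[0,0,0]]'

```text
clock: 16.95
tool_pos: [540.5, 117.1, 170.9]
tool_rot: [-3.142, 0.0, -1.397]
contact_force: [-2.1, 0.4, 2.7]
width: 24.6
```

```bash
python3 -c "
import json;S=json.load(open('S.json'))
for r,z in zip(S['plan'],[-.5,-1,-1,-1,-1.5,-1.5,-2,-2]): r[2]=z
json.dump(S,open('S.json','w'))"; Z0=73.5 python3 ctl.py 8 4.6 1.4 70
```

```text
t 16.95 Fz 4.59 F [-2.1  0.4  2.7] cmd-meas [-0.  -0.5  0.2]
meas [(np.float64(-0.004), 83), (np.float64(-0.01), 85)] est th -0.006 om 0.010 b 0.4 ks 0.97 Is 0.97 tip x 9.4 d -1.0
[(np.float64(10.9), np.float64(-0.7), 4.6, np.float64(-0.005), np.float64(0.01)), (np.float64(12.5), np.float64(-0.5), 4.7, np.float64(-0.004), np.float64(0.01)), (np.float64(14.1), np.float64(-0.3), 4.5, np.float64(-0.003), np.float64(0.01)), (np.float64(15.5), np.float64(-0.5), 4.6, np.float64(-0.003), np.float64(0.0)), (np.float64(17.1), np.float64(-0.3), 4.6, np.float64(-0.002), np.float64(0.0)), (np.float64(18.6), np.float64(-0.6), 4.6, np.float64(-0.002), np.float64(0.0)), (np.float64(20.2), np.float64(-0.3), 4.7, np.float64(-0.002), np.float64(0.0)), (np.float64(21.6), np.float64(-0.6), 4.5, np.float64(-0.002), np.float64(0.0))]
[[1.5, 0.5, -0.5], [3.0, 1.0, -1.0], [4.5, 1.5, -1.0], [6.0, 1.5, -1.5], [7.5, 2.0, -2.0], [9.0, 2.0, -2.5], [10.5, 2.5, -3.0], [12.0, 2.5, -3.0]]
```

arm_command --claw '[22,22,22,22,22,22,22,22]' --translation '[[1.5,0.5,-0.5],[3,1,-1],[4.5,1.5,-1],[6,1.5,-1.5],[7.5,2,-2],[9,2,-2.5],[10.5,2.5,-3],[12,2.5,-3]]' --rotation '[[0,0,0],[0,0,0],[0,0,0],[0,0,0],[0,0,0],[0,0,0],[0,0,0],[0,0,0]]'

```text
clock: 17.85
tool_pos: [552.5, 119.5, 167.9]
tool_rot: [3.142, 0.0, -1.397]
contact_force: [-0.6, 0.6, 3.2]
width: 24.8
```

```bash
Z0=73.5 python3 ctl.py 8 4.6 1.4 70
```

```text
t 17.85 Fz 5.12 F [-0.6  0.6  3.2] cmd-meas [ 0.  -0.4  0.2]
meas [(np.float64(-0.001), 57), (np.float64(-0.022), 95)] est th -0.011 om -0.010 b 0.5 ks 0.98 Is 0.97 tip x 21.6 d -0.6
[(np.float64(22.9), np.float64(-1.8), 4.6, np.float64(-0.012), np.float64(-0.01)), (np.float64(24.5), np.float64(-1.6), 4.7, np.float64(-0.012), np.float64(0.0)), (np.float64(26.1), np.float64(-1.4), 4.5, np.float64(-0.012), np.float64(0.0)), (np.float64(27.5), np.float64(-1.6), 4.6, np.float64(-0.011), np.float64(0.01)), (np.float64(29.1), np.float64(-1.4), 4.5, np.float64(-0.01), np.float64(0.01)), (np.float64(30.7), np.float64(-1.2), 4.7, np.float64(-0.009), np.float64(0.01)), (np.float64(32.2), np.float64(-1.0), 4.6, np.float64(-0.008), np.float64(0.01)), (np.float64(33.8), np.float64(-0.7), 4.6, np.float64(-0.007), np.float64(0.01))]
[[1.5, -1.0, -0.5], [3.0, -0.5, -1.0], [4.5, -0.0, -1.0], [6.0, 0.0, -1.5], [7.5, 0.5, -1.5], [9.0, 1.0, -2.0], [10.5, 1.5, -2.0], [12.0, 2.0, -2.0]]
```

arm_command --claw '[22,22,22,22,22,22,22,22]' --translation '[[1.5,-1,-0.5],[3,-0.5,-1],[4.5,0,-1],[6,0,-1.5],[7.5,0.5,-1.5],[9,1,-2],[10.5,1.5,-2],[12,2,-2]]' --rotation '[[0,0,0],[0,0,0],[0,0,0],[0,0,0],[0,0,0],[0,0,0],[0,0,0],[0,0,0]]'

```text
clock: 18.75
tool_pos: [564.4, 121.5, 165.9]
tool_rot: [3.141, 0.0, -1.397]
contact_force: [-2.7, -0.4, 3.2]
width: 24.6
```

```bash
Z0=73.5 python3 ctl.py 8 4.4 1.4 70
```

```text
t 18.75 Fz 5.15 F [-2.7 -0.4  3.2] cmd-meas [ 0.1 -0.4  0.2]
meas [(np.float64(0.016), 60), (np.float64(0.012), 99)] est th 0.015 om 0.033 b 0.3 ks 0.97 Is 0.97 tip x 33.8 d -0.7
[(np.float64(35.3), np.float64(2.1), 4.4, np.float64(0.018), np.float64(0.02)), (np.float64(36.8), np.float64(1.8), 4.4, np.float64(0.019), np.float64(0.01)), (np.float64(38.3), np.float64(1.5), 4.4, np.float64(0.02), np.float64(-0.0)), (np.float64(39.7), np.float64(1.3), 4.5, np.float64(0.019), np.float64(-0.01)), (np.float64(41.2), np.float64(1.0), 4.3, np.float64(0.018), np.float64(-0.01)), (np.float64(42.7), np.float64(0.7), 4.4, np.float64(0.016), np.float64(-0.01)), (np.float64(44.3), np.float64(1.0), 4.4, np.float64(0.015), np.float64(-0.02)), (np.float64(45.7), np.float64(0.7), 4.5, np.float64(0.013), np.float64(-0.02))]
[[1.0, 3.0, 0.5], [2.5, 3.0, 0.5], [4.0, 3.0, 0.5], [5.5, 3.0, 0.5], [7.0, 3.0, 1.0], [8.5, 3.0, 1.0], [10.0, 3.5, 1.5], [11.5, 3.5, 1.5]]
```

arm_command --claw '[22,22,22,22,22,22,22,22]' --translation '[[1,3,0.5],[2.5,3,0.5],[4,3,0.5],[5.5,3,0.5],[7,3,1],[8.5,3,1],[10,3.5,1.5],[11.5,3.5,1.5]]' --rotation '[[0,0,0],[0,0,0],[0,0,0],[0,0,0],[0,0,0],[0,0,0],[0,0,0],[0,0,0]]'

```text
clock: 19.65
tool_pos: [576.0, 124.9, 167.5]
tool_rot: [3.141, 0.0, -1.397]
contact_force: [-4.4, -0.2, 2.6]
width: 24.9
```

```bash
Z0=73.5 python3 ctl.py 8 4.4 1.4 70
```

```text
t 19.65 Fz 4.5 F [-4.4 -0.2  2.6] cmd-meas [ 0.  -0.3  0.1]
meas [(np.float64(0.012), 63), (np.float64(0.024), 102)] est th 0.017 om -0.010 b 0.2 ks 0.98 Is 0.97 tip x 45.7 d 0.7
[(np.float64(47.3), np.float64(0.9), 4.4, np.float64(0.016), np.float64(-0.01)), (np.float64(48.8), np.float64(0.7), 4.4, np.float64(0.015), np.float64(-0.01)), (np.float64(50.3), np.float64(0.9), 4.3, np.float64(0.014), np.float64(-0.01)), (np.float64(51.8), np.float64(0.7), 4.5, np.float64(0.012), np.float64(-0.01)), (np.float64(53.3), np.float64(0.4), 4.4, np.float64(0.011), np.float64(-0.01)), (np.float64(54.9), np.float64(0.6), 4.4, np.float64(0.01), np.float64(-0.01)), (np.float64(56.3), np.float64(0.4), 4.4, np.float64(0.008), np.float64(-0.01)), (np.float64(57.8), np.float64(0.1), 4.3, np.float64(0.007), np.float64(-0.01))]
[[1.5, 0.5, 0.5], [3.0, 0.5, 1.0], [4.5, 1.0, 1.5], [6.0, 1.0, 1.5], [7.5, 1.0, 2.0], [9.0, 1.5, 2.5], [10.5, 1.5, 3.0], [12.0, 1.5, 3.5]]
```

arm_command --claw '[22,22,22,22,22,22,22,22]' --translation '[[1.5,0.5,0.5],[3,0.5,1],[4.5,1,1.5],[6,1,1.5],[7.5,1,2],[9,1.5,2.5],[10.5,1.5,3],[12,1.5,3.5]]' --rotation '[[0,0,0],[0,0,0],[0,0,0],[0,0,0],[0,0,0],[0,0,0],[0,0,0],[0,0,0]]'

```text
clock: 20.55
tool_pos: [588.0, 126.5, 171.0]
tool_rot: [-3.142, 0.0, -1.397]
contact_force: [-3.9, 0.6, 3.1]
width: 24.5
```

```bash
Z0=73.5 python3 ctl.py 8 4.6 1.4 69
```

```text
t 20.55 Fz 4.98 F [-3.9  0.6  3.1] cmd-meas [-0.  -0.4  0.1]
meas [(np.float64(-0.008), 68), (np.float64(-0.023), 107)] est th -0.017 om -0.038 b 0.5 ks 0.97 Is 0.97 tip x 57.8 d 0.1
[(np.float64(59.3), np.float64(-2.7), 4.7, np.float64(-0.02), np.float64(-0.03)), (np.float64(60.8), np.float64(-3.0), 4.6, np.float64(-0.022), np.float64(-0.01)), (np.float64(62.4), np.float64(-2.7), 4.7, np.float64(-0.022), np.float64(0.0)), (np.float64(64.0), np.float64(-2.0), 4.6, np.float64(-0.021), np.float64(0.01)), (np.float64(65.6), np.float64(-1.8), 4.7, np.float64(-0.02), np.float64(0.02)), (np.float64(67.2), np.float64(-1.6), 4.5, np.float64(-0.018), np.float64(0.02)), (np.float64(68.6), np.float64(-1.8), 4.6, np.float64(-0.016), np.float64(0.02)), (np.float64(69.2), np.float64(-1.4), 4.6, np.float64(-0.014), np.float64(0.02))]
[[2.0, -2.5, -0.5], [3.5, -2.5, -0.0], [5.0, -2.0, 0.0], [6.5, -1.0, 0.5], [8.0, -0.5, 0.5], [9.5, -0.0, 1.0], [11.0, 0.0, 1.0], [11.5, 0.5, 1.0]]
```

arm_command --claw '[22,22,22,22,22,22,22,22]' --translation '[[2,-2.5,-0.5],[3.5,-2.5,0],[5,-2,0],[6.5,-1,0.5],[8,-0.5,0.5],[9.5,0,1],[11,0,1],[11.5,0.5,1]]' --rotation '[[0,0,0],[0,0,0],[0,0,0],[0,0,0],[0,0,0],[0,0,0],[0,0,0],[0,0,0]]'

```text
clock: 21.45
tool_pos: [599.7, 126.9, 172.0]
tool_rot: [-3.141, -0.0, -1.397]
contact_force: [-1.4, -1.4, 2.2]
width: 24.8
```

```bash
Z0=73.5 python3 ctl.py 8 4.6 0 69
```

```text
t 21.45 Fz 4.1 F [-1.4 -1.4  2.2] cmd-meas [-0.2 -0.3  0.1]
meas [(np.float64(-0.004), 74), (np.float64(-0.021), 116)] est th -0.012 om 0.019 b 0.5 ks 0.97 Is 0.97 tip x 69.2 d -1.4
[(np.float64(69.3), np.float64(-0.9), 4.6, np.float64(-0.011), np.float64(0.02)), (np.float64(69.3), np.float64(-0.9), 4.6, np.float64(-0.009), np.float64(0.01)), (np.float64(69.3), np.float64(-0.9), 4.6, np.float64(-0.008), np.float64(0.01)), (np.float64(69.3), np.float64(-0.9), 4.6, np.float64(-0.006), np.float64(0.01)), (np.float64(69.3), np.float64(-0.9), 4.6, np.float64(-0.005), np.float64(0.01)), (np.float64(69.4), np.float64(-0.4), 4.6, np.float64(-0.004), np.float64(0.01)), (np.float64(69.4), np.float64(-0.4), 4.6, np.float64(-0.003), np.float64(0.01)), (np.float64(69.4), np.float64(-0.4), 4.6, np.float64(-0.003), np.float64(0.0))]
[[-0.0, 0.5, -0.0], [-0.0, 0.5, -0.0], [-0.0, 0.5, -0.0], [-0.0, 0.5, -0.0], [-0.0, 0.5, -0.0], [-0.0, 1.0, -0.0], [0.0, 1.0, -0.0], [0.0, 1.0, -0.0]]
```

arm_command --claw '[22,22,22,22,22,22,22,22]' --translation '[[0,0.5,0],[0,0.5,0],[0,0.5,0],[0,0.5,0],[0,0.5,0],[0,1,0],[0,1,0],[0,1,0]]' --rotation '[[0,0,0],[0,0,0],[0,0,0],[0,0,0],[0,0,0],[0,0,0],[0,0,0],[0,0,0]]'

```text
clock: 22.35
tool_pos: [599.4, 128.0, 172.0]
tool_rot: [-3.142, 0.0, -1.397]
contact_force: [0.7, -1.2, 2.2]
width: 24.8
```

```bash
Z0=73.5 python3 ctl.py 8 4.6 0 69
```

```text
t 22.35 Fz 4.09 F [ 0.7 -1.2  2.2] cmd-meas [ 0.1 -0.4  0.1]
meas [(np.float64(0.019), 73), (np.float64(0.01), 114)] est th 0.016 om 0.022 b 0.3 ks 0.97 Is 0.97 tip x 69.4 d -0.4
[(np.float64(69.2), np.float64(1.6), 4.6, np.float64(0.017), np.float64(0.01)), (np.float64(69.2), np.float64(1.6), 4.6, np.float64(0.018), np.float64(0.0)), (np.float64(69.2), np.float64(1.1), 4.6, np.float64(0.018), np.float64(-0.01)), (np.float64(69.2), np.float64(1.1), 4.6, np.float64(0.017), np.float64(-0.01)), (np.float64(69.1), np.float64(0.6), 4.6, np.float64(0.015), np.float64(-0.01)), (np.float64(69.1), np.float64(0.6), 4.6, np.float64(0.014), np.float64(-0.01)), (np.float64(69.1), np.float64(0.6), 4.6, np.float64(0.012), np.float64(-0.02)), (np.float64(69.0), np.float64(0.1), 4.6, np.float64(0.011), np.float64(-0.01))]
[[-0.5, 2.0, -0.0], [-0.5, 2.0, -0.0], [-0.5, 1.5, -0.0], [-0.5, 1.5, -0.0], [-0.5, 1.0, -0.0], [-0.5, 1.0, -0.0], [-0.5, 1.0, -0.0], [-0.5, 0.5, -0.0]]
```

arm_command --claw '[22,22,22,22,22,22,22,22]' --translation '[[-0.5,2,0],[-0.5,2,0],[-0.5,1.5,0],[-0.5,1.5,0],[-0.5,1,0],[-0.5,1,0],[-0.5,1,0],[-0.5,0.5,0]]' --rotation '[[0,0,0],[0,0,0],[0,0,0],[0,0,0],[0,0,0],[0,0,0],[0,0,0],[0,0,0]]'

```text
clock: 23.25
tool_pos: [598.9, 128.5, 172.0]
tool_rot: [-3.142, 0.0, -1.397]
contact_force: [-0.4, 1.8, 1.9]
width: 24.6
```

```bash
Z0=73.5 python3 ctl.py 8 4.6 0 69
```

```text
t 23.25 Fz 3.82 F [-0.4  1.8  1.9] cmd-meas [ 0.1 -0.4  0.1]
meas [(np.float64(-0.0), 72), (np.float64(-0.02), 113)] est th -0.011 om -0.040 b 0.7 ks 0.97 Is 0.97 tip x 69.0 d 0.1
[(np.float64(69.0), np.float64(-2.4), 4.6, np.float64(-0.014), np.float64(-0.03)), (np.float64(69.0), np.float64(-2.4), 4.6, np.float64(-0.016), np.float64(-0.02)), (np.float64(69.0), np.float64(-2.4), 4.6, np.float64(-0.017), np.float64(-0.0)), (np.float64(69.1), np.float64(-1.9), 4.6, np.float64(-0.017), np.float64(0.0)), (np.float64(69.1), np.float64(-1.9), 4.6, np.float64(-0.016), np.float64(0.01)), (np.float64(69.1), np.float64(-1.9), 4.6, np.float64(-0.015), np.float64(0.01)), (np.float64(69.2), np.float64(-1.4), 4.6, np.float64(-0.014), np.float64(0.01)), (np.float64(69.2), np.float64(-1.4), 4.6, np.float64(-0.013), np.float64(0.01))]
[[0.5, -2.5, -0.0], [0.5, -2.5, -0.0], [0.5, -2.5, -0.0], [0.5, -2.0, -0.0], [0.5, -2.0, -0.0], [0.5, -2.0, -0.0], [0.5, -1.5, -0.0], [0.5, -1.5, -0.0]]
```

arm_command --claw '[22,22,22,22,22,22,22,22]' --translation '[[0.5,-2.5,0],[0.5,-2.5,0],[0.5,-2.5,0],[0.5,-2,0],[0.5,-2,0],[0.5,-2,0],[0.5,-1.5,0],[0.5,-1.5,0]]' --rotation '[[0,0,0],[0,0,0],[0,0,0],[0,0,0],[0,0,0],[0,0,0],[0,0,0],[0,0,0]]'

```text
clock: 24.15
tool_pos: [599.4, 127.0, 172.0]
tool_rot: [-3.142, 0.0, -1.397]
contact_force: [-0.2, -1.3, 2.4]
width: 25.0
```

```bash
Z0=73.5 python3 ctl.py 8 4.6 0 69
```

```text
t 24.15 Fz 4.3 F [-0.2 -1.3  2.4] cmd-meas [ 0.1 -0.4  0.1]
meas [(np.float64(0.007), 74), (np.float64(-0.008), 116)] est th -0.000 om 0.029 b 0.4 ks 0.97 Is 0.97 tip x 69.2 d -1.4
[(np.float64(69.0), np.float64(0.1), 4.6, np.float64(0.002), np.float64(0.02)), (np.float64(69.0), np.float64(0.1), 4.6, np.float64(0.004), np.float64(0.02)), (np.float64(69.0), np.float64(0.1), 4.6, np.float64(0.006), np.float64(0.01)), (np.float64(69.0), np.float64(0.1), 4.6, np.float64(0.006), np.float64(0.0)), (np.float64(69.0), np.float64(0.1), 4.6, np.float64(0.006), np.float64(0.0)), (np.float64(69.0), np.float64(0.1), 4.6, np.float64(0.006), np.float64(-0.0)), (np.float64(69.0), np.float64(0.1), 4.6, np.float64(0.006), np.float64(-0.0)), (np.float64(69.0), np.float64(0.1), 4.6, np.float64(0.006), np.float64(-0.01))]
[[-0.5, 1.5, -0.0], [-0.5, 1.5, -0.0], [-0.5, 1.5, -0.0], [-0.5, 1.5, -0.0], [-0.5, 1.5, -0.0], [-0.5, 1.5, -0.0], [-0.5, 1.5, -0.0], [-0.5, 1.5, -0.0]]
```

arm_command --claw '[22,22,22,22,22,22,22,22]' --translation '[[-0.5,1.5,0],[-0.5,1.5,0],[-0.5,1.5,0],[-0.5,1.5,0],[-0.5,1.5,0],[-0.5,1.5,0],[-0.5,1.5,0],[-0.5,1.5,0]]' --rotation '[[0,0,0],[0,0,0],[0,0,0],[0,0,0],[0,0,0],[0,0,0],[0,0,0],[0,0,0]]'

```text
clock: 25.05
tool_pos: [598.9, 128.5, 172.0]
tool_rot: [-3.142, 0.0, -1.397]
contact_force: [0.3, 2.5, 3.0]
width: 24.7
```

arm_command --claw '[22,22,22,22,22,22,22,22]' --translation '[[0,0,5],[0,0,15],[0,0,30],[0,0,50],[0,0,68],[0,0,78],[0,0,80],[0,0,80]]' --rotation '[[0,0,0],[0,0,0],[0,0,0],[0,0,0],[0,0,0],[0,0,0],[0,0,0],[0,0,0]]'

```text
clock: 25.85
tool_pos: [598.8, 128.4, 251.8]
tool_rot: [3.141, -0.0, -1.397]
contact_force: [0.9, -0.6, -2.7]
width: 25.0
```

```bash
python3 - <<'E'
from h import *
s=manip.observe(); print(s['clock'],s['tool_pos'],s['tool_rot'],s['contact_force']); print(tilt(imaging.grab_frame("side"),cam("side"),27,30))
E
```

```text
25.85 [598.77892104 128.37831375 251.80605583] [ 3.14127905e+00 -4.79256959e-05 -1.39682631e+00] [ 0.85111129 -0.61084696 -2.7314012 ]
(np.float64(0.018928571427423404), np.float64(126.66666666666666))
```

arm_command --claw '[22,22,22,22,22,22,22,22]' --translation '[[-5,-25,0],[-14,-65,0],[-24,-110,0],[-34,-155,0],[-44,-200,0],[-54,-245,0],[-64,-290,0],[-74,-335,0]]' --rotation '[[0,0,4],[0,0,10],[0,0,16],[0,0,22],[0,0,28],[0,0,34],[0,0,40],[0,0,46]]'

```text
clock: 26.7
tool_pos: [523.9, -208.2, 251.1]
tool_rot: [3.141, 0.001, -0.59]
contact_force: [0.6, -0.4, -1.7]
width: 24.7
```

```bash
python3 - <<'E'
from h import *
s=manip.observe(); p=np.array([510.7,-280.3]); print(s['clock'],s['tool_pos'],p-s['tool_pos'][:2],s['tool_rot'],np.degrees(-.472-s['tool_rot'][2]))
E
```

```text
26.7 [ 523.91865147 -208.195296    251.13879114] [-13.21865147 -72.104704  ] [ 3.14136791e+00  1.38090282e-03 -5.89616843e-01] 6.7389487293184915
```

arm_command --claw '[22,22,22,22,22,22,22,22]' --translation '[[-5,-30,0],[-11,-60,0],[-14,-73,-5],[-14,-73,-20],[-14,-73,-45],[-14,-73,-55],[-14,-73,-55],[-14,-73,-55]]' --rotation '[[0,0,4],[0,0,6.7],[0,0,6.7],[0,0,6.7],[0,0,6.7],[0,0,6.7],[0,0,6.7],[0,0,6.7]]'

```text
clock: 27.5
tool_pos: [511.2, -279.4, 197.6]
tool_rot: [3.142, -0.0, -0.477]
contact_force: [-0.6, 0.5, -1.5]
width: 24.4
```

```bash
python3 - <<'E'
from h import *
s=manip.observe(); p=np.array([510.7,-280.3,78.1]); print(s['clock'],p-s['tool_pos'],s['tool_rot'])
C=cam("wrist"); w=imaging.grab_frame("wrist"); sd=imaging.grab_frame("side"); crop(w,200,60,440,260,2,"/tmp/a.png"); crop(sd,300,240,420,340,4,"/tmp/b.png")
cv2.imwrite("pics/back.png",np.vstack([cv2.resize(cv2.imread("/tmp/a.png"),(360,300)),cv2.resize(cv2.imread("/tmp/b.png"),(360,300))]))
print(proj(C,[[511,-279,55],[511,-279,0]]), proj(cam("side"),[[511,-279,55],[508,-284,55]]))
E
```

```text
27.5 [  -0.51629569   -0.94095077 -119.4829984 ] [ 3.14155421e+00 -4.48527750e-04 -4.76879300e-01]
[[316.15643137 186.05442944]
 [316.31608637 170.49879462]] [[373.15760854 311.64737296]
 [373.26104673 313.90121902]]
```

View pics/back.png

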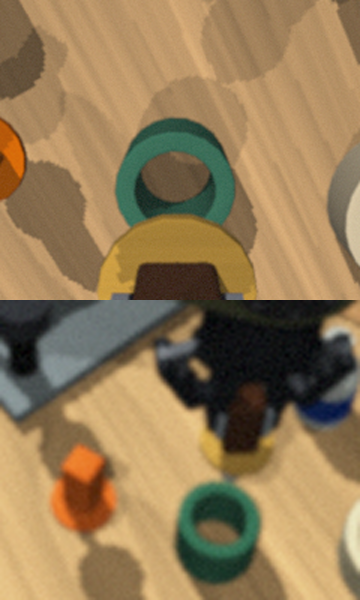

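The tube ring is centred at about (316.7,185) in the wrist view and (372.7,311.3) in the side view. That matches the prediction for (511,−279), so the tool is right above it. Lower straight down.

arm_command --claw '[22,22,22,22,22,22,22,22]' --translation '[[0,0,-20],[0,0,-50],[0,0,-80],[0,0,-100],[0,0,-110],[0,0,-115],[0,0,-118],[0,0,-118]]' --rotation '[[0,0,0],[0,0,0],[0,0,0],[0,0,0],[0,0,0],[0,0,0],[0,0,0],[0,0,0]]'

```text
clock: 28.4
tool_pos: [511.2, -279.8, 79.7]
tool_rot: [3.141, -0.001, -0.477]
contact_force: [0.0, 0.1, -1.0]
width: 24.9
```

arm_command --claw '[22,22,22]' --translation '[[0,0,-1],[0,0,-2],[0,0,-2]]' --rotation '[[0,0,0],[0,0,0],[0,0,0]]'

```text
clock: 28.7
tool_pos: [511.3, -279.8, 78.2]
tool_rot: [3.141, -0.001, -0.477]
contact_force: [-3.1, 0.6, 6.4]
width: 25.1
```

Seated: the tube pushes back with about 8 N. Open slowly, then retreat straight up.

arm_command --claw '[30,45,60,85,85,85,85,85]' --translation '[[0,0,1],[0,0,1],[0,0,1],[0,0,1],[0,0,1],[0,0,1],[0,0,1],[0,0,1]]' --rotation '[[0,0,0],[0,0,0],[0,0,0],[0,0,0],[0,0,0],[0,0,0],[0,0,0],[0,0,0]]'

```text
clock: 29.5
tool_pos: [510.9, -279.6, 78.0]
tool_rot: [-3.142, 0.0, -0.477]
contact_force: [0.1, 0.1, 0.6]
width: 84.8
```

arm_command --claw '[85,85,85,85,85,85,85,85]' --translation '[[0,0,10],[0,0,30],[0,0,55],[0,0,80],[0,0,105],[0,0,130],[0,0,140],[0,0,140]]' --rotation '[[0,0,0],[0,0,0],[0,0,0],[0,0,0],[0,0,0],[0,0,0],[0,0,0],[0,0,0]]'

```text
clock: 30.3
tool_pos: [511.2, -279.8, 219.4]
tool_rot: [3.141, -0.003, -0.477]
contact_force: [0.8, -0.9, -0.4]
width: 84.6
```

```bash
python3 - <<'E'
from h import *
s=manip.observe(); print(s['clock'],s['tool_pos'],s['contact_force'],s['width'])
C=cam("wrist"); w=imaging.grab_frame("wrist"); sd=imaging.grab_frame("side")
cv2.imwrite("pics/end.png",np.vstack([cv2.resize(w[60:260,200:440],(360,300)),cv2.resize(sd[100:350,160:460],(360,300))]))
print(proj(C,[[511,-279,55],[511,-279,61],[511,-279,123]])); print(tilt(sd,cam("side"),27,30))
E
```

```text
30.3 [ 511.22640549 -279.76800775  219.43219454] [ 0.80334856 -0.87129223 -0.36024211] 84.6238831336725
[[315.61253923 178.83705265]
 [315.597701   180.60676142]
 [315.40597305 203.56543649]]
(np.float64(0.2096153846152075), np.float64(54.85000000000001))
```

View pics/end.png

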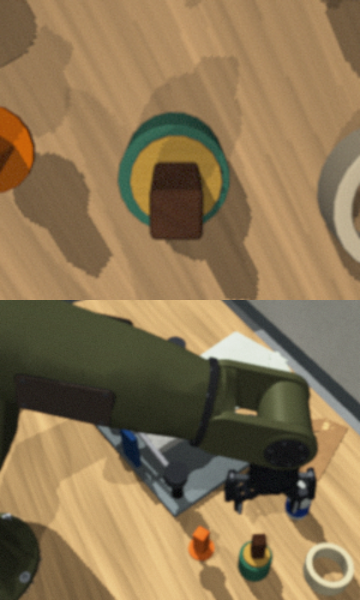

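The final picture shows the burnisher upright, with its collar flat and centred on the tube: collar at about (176,180) and handle at about (176,200) in the wrist crop. The gripper is open and clear, and the glue, tape and lookalike look untouched. I'll hand in.

```bash
python3 -c "from cell import hand_in; print(hand_in())"
```

```text
the job is handed in; nothing more can be done
None
```

The whole job is done and handed in. I levelled the form at the red dot and rubbed the strip in one stroke of about 10 s, from bed x −69 to +69 mm. I then stayed pressing on the green dot for about 3.6 s, and hung the burnisher back in its stand and let go. The clock stood at about 30 s of the 72 s allowed.

**Stroke:**
- Once the form was level, the tilt estimated from the cameras stayed within about 0.06 rad, and within about 0.02 rad from the second fifth of the strip on.
- The vertical force read 3.4 to 5.2 N. The low point was mid-strip, so I lowered the tool 1 mm there.
- The tip stayed within about 3 mm of the middle line.

**Last checks:** The burnisher hangs upright with its collar flat on the tube. The gripper is open and about 140 mm clear. The form had leaned back onto its + stop.

**Disagreements:**
- The first top and side estimate of the stand was about 5 mm off the wrist view. I trusted the wrist view, and a later look from both the wrist and side cameras confirmed it.
- The wrist and side tilt readings differed by up to 0.02 rad.
- The contact height fitted best about 1 mm lower in the second half of the stroke than at first touch.

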